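# Open the fume hood's sash to its mark and start the fan

### The job

With the fingertips, push the window of the small fume hood up from beneath its lip until the yellow pointer stands within the height of the green mark on the left column, and leave it there. Then press the red fan button beside the hood fully down and let it go. Grip nothing, and leave the things standing round about where they are.

Things in the scene. Friction and masses are not known exactly. Their poses are not given: they have to be found in the camera images.
- hood: Small grey and white bench-top fume hood, fixed to the worktop, 170 deep x 300 wide x 450 high, with a 52 high duct stub on its roof. Origin: middle of its front plane, at worktop height; x points into the hood (away from the robot), y to its left, z up. Below 85 it is a solid plinth whose face is the front plane; above that are two side columns 24 wide, whose faces stand 10 in front of the front plane.
- sash (a joint): Height of the sliding window (m): 0 shut, 0.15 fully up, growing upward. Clear pane in an aluminium frame 246 wide x 180 high, in the front plane. A counterweight carries its weight: it takes about 3 to 6 N to push it up and it stays at the height where it is left.
- lip: Straight aluminium lip along the window's bottom edge, 180 wide (along the hood's y), 10 thick, standing out 65 from the front plane towards the robot, with a rounded front edge. Free below it in front of the plinth down to the worktop. Origin: middle of its underside at the front plane, axes as the hood's; 100 above the worktop with the window shut.
- lip_edge (a point): Middle of the lip's front edge, at the height of its underside (65 in front of the front plane).
- lip_strip: Black rubber strip 3 thick covering the lip's top face; origin as the lip's. With it the lip is 13 thick; the lip must not be pinched between the fingers from above and below.
- pointer (a point): Tip of the yellow pointer on the window's left side; it rises with the window, 45 above the lip's underside.
- mark: Green block clamped on the front of the hood's left column (the robot's left), 22 wide x 16 high x 10 thick; origin: middle of its rear face, at the middle of its height; z up. It is fixed, at another height each time. The pointer's tip must lie within its height.
- fan (a joint): Travel of the red fan button (m): 0 released, 0.006 fully down; it springs back; fully down takes about 5 N.
- fan_top (a point): Middle of the top face of the red button, 36 across, 22 above the worktop, in a round grey housing (52 across, 12 high) fixed on the worktop to the left or right of the hood; it is pressed straight down.
- tin_red: Round ink tin with dark lid and red, yellow and white sides, 70 across x 61 high, loose on the worktop on the other side of the hood from the button. Origin: centre of its underside. Bystander.
- baren: Black round printing pad with wooden strap handle, 100 across x 40 high, loose, in front of the hood to the left. Origin: centre of its underside. Bystander.
- gouge: Short gouge with blue handle, 108x25x19, loose, in front of the hood to the right. Origin: centre of its underside. Bystander.
- tin_inside: Ink tin 71 across x 51 high, standing on the plinth inside the hood. Origin: centre of its underside. Bystander.

How it is judged:
By the outcome, as a careful person would: the job done as asked, in the order asked, and still so for the second after the job is handed in, with the robot touching nothing.
It also fails if it takes over 45 s, if anything falls off the work surface, if the arm or the gripper's body presses on something with over 40 N, if the wrist force passes 120 N, or if a joint passes its speed limit or range.

### The arm

A 6-joint arm with a two-finger parallel gripper is mounted at the origin on a cart in front of the work surface, level with it; the furniture and walls round the work are solid. World frame = base frame: x ahead of the robot, y to its left, z up, the work surface at z = 0. Lengths are in m, angles in rad, forces in N, time in s.
With the tool pointing down it reaches from about 0.25 to 0.725 m from the base axis. Payload 4 kg.
Tool frame: the origin (TCP) lies midway between the tips of the shut fingers; the grasp point (between the pads) lies 19 mm behind it; z points along the fingers, x is the direction in which the jaws open and shut, and the axes are right-handed (so a half turn about z gives the same grasp; the last joint's range is limited). The gripper opens to 85 mm and grips with 20 to 120 N. Pads are 22 mm wide; open, the fingers measure 114 mm over their backs; the gripper's body (76 mm by 85 mm) begins 54 mm behind the grasp point. The pads swing forward as they close: fully open they stand 13 mm farther back than shut.
Start: joints at [0, 0.241, 0.005, 1.335, 0, 1.571], TCP at [0.5, -0, 0.231] pointing down, gripper open.
Joint ranges: [-2.72, 2.72], [-1.05, 1.87], [-1.09, 1.28], [-1.99, 2.15], [-1.42, 1.44], [-3.14, 3.14]. Speed limits (rad/s): [2.79, 2.79, 3.14, 3.14, 3.14, 3.14].

### API

Orientations are given as a unit quaternion [x, y, z, w].
In Python, from workcell import bot, vision, ticket gives the robot as it stands.
- The arm moves only by the tool play_rows, never from a script. Its argument "deltas" is one flat list of numbers, 5 for each row, row after row: the opening, from 0 (shut) to 1 (fully open), then the shift along the tool's x, y, z in units of 60 mm (1.0 is 60 mm), then the turn about the tool's z in degrees. A call has 1 to 12 rows; each row shifts and turns the pose as measured when the row begins, along the tool's axes as they then stand; what a row does not reach is not made up. A row lasts 1/8 s, in which the tool goes at most 62.5 mm and 10.7 degrees, less where a joint would pass 70% of its speed; a pose out of reach is approached as far as the arm can. A call is refused whole if a number of a shift passes 1 or a number of a turn 10.7, either way. A call with a gripper value outside its range is refused whole. The fingers move at their own pace and stop on an object; the grip force is fixed at half the most. Time passes only in rows, so rows that do not move let the fingers close. It gives the time, the measured TCP pose, the force and the opening at its end, in the units of the state.
- bot.get_obs(): the state, without advancing time (a new reading comes with each control period).
- vision.camera(name): name is "scene" or "side" or "wrist"; returns a dict with "color" (384x512x3 uint8, blue, green, red), "intrinsics" (3x3 intrinsics, pixels), "rvec" (rotation vector, rad) and "tvec" (3), from world to camera coordinates, as OpenCV has them. Camera axes: x right, y down, z forward; pixel columns grow to the right and rows downward; lengths in m; the calibration is good to about 2 mm. A picture is of the moment at which its call begins. There is no depth.
- ticket.job_done(): hands the job in, once; it reports no verdict.
The state is a dict: "clock": time; "joint_pos": joint angles; "joint_vel": joint speeds; "tau": joint torques, N m; "eef_pos": TCP position; "tool_rot": TCP orientation; "ft_force": force on the tool from outside, world axes, zero at the start; "ft_torque": the same for the moment, N m; "grip_width": finger opening in m.
Only numpy, scipy, OpenCV 4.12 (cv2) and the standard library are available. Lean on these libraries where they do the work, as an engineer would, in place of code of your own. Each camera call takes 0.05 s, during which the arm holds its last target. There are 200 camera calls.

## Working session

There is one attempt and no reset: what is moved stays moved. The work goes in short steps, Python scripts to look and compute and a tool call to move; the robot and the scene stay as the last step left them, time stands still between calls to the robot, and variables do not carry over. Pictures are saved under pics/ and viewed, about 8 in all and at most 12, crops included, and the job is handed in when it is done.

Besides the shell and the picture viewer there is one more tool, called after "Emit:" as name(argument=value, ...) on one line, values as JSON. play_rows: Moves the arm, as the interface text tells. Its arguments: {"type":"object","properties":{"deltas":{"type":"array"}},"required":["deltas"]}

```bash
mkdir -p pics
cat > h.py <<'E'
import numpy as np, cv2
from workcell import bot, vision, ticket
def cam(n):
    c=vision.camera(n); R=cv2.Rodrigues(np.array(c['rvec'],float))[0]; return c,R,np.array(c['tvec'],float).ravel(),np.array(c['intrinsics'],float)
def proj(C,p):
    c,R,t,K=C; q=K@(R@np.array(p,float)+t); return q[:2]/q[2]
def ray(C,uv):
    c,R,t,K=C; d=R.T@np.linalg.inv(K)@np.array([uv[0],uv[1],1.]); return -R.T@t,d/np.linalg.norm(d)
def plane(C,uv,axis,val):
    o,d=ray(C,uv); return o+d*(val-o[axis])/d[axis]
def tri(Cs,uvs):
    A=np.zeros((3,3));b=np.zeros(3)
    for C,uv in zip(Cs,uvs):
        o,d=ray(C,uv);P=np.eye(3)-np.outer(d,d);A+=P;b+=P@o
    x=np.linalg.solve(A,b); return x,[proj(C,x)-np.array(uv) for C,uv in zip(Cs,uvs)]
E
python3 - <<'E'
from h import *
import pickle
o=bot.get_obs();print(o['clock'],o['eef_pos'],o['tool_rot'],o['ft_force'],o['grip_width'])
for n in ['scene','side']:
    C=cam(n);pickle.dump(C,open(n+'.pkl','wb'))
    cv2.imwrite(f'pics/{n}0.png',cv2.resize(C[0]['color'],(800,600),interpolation=cv2.INTER_CUBIC)); print(n,-C[1].T@C[2],C[1][2],C[3][0])
E
```

```text
0.0 [ 4.99380210e-01 -8.63629781e-06  2.30402882e-01] [ 9.99999457e-01  1.99321753e-06 -1.04204349e-03  1.25376336e-05] [ 0.43500787 -0.08647432 -0.05175987] 0.08510989294965313
scene [-0.21149568 -0.78415074  1.07487011] [ 0.53137109  0.56671415 -0.62966645] [450.55396964   0.         263.58966686]
side [0.0900437  1.12475999 0.78494103] [ 0.33320253 -0.82645431 -0.45381642] [488.24306387   0.         252.1674567 ]
```

View pics/scene0.png

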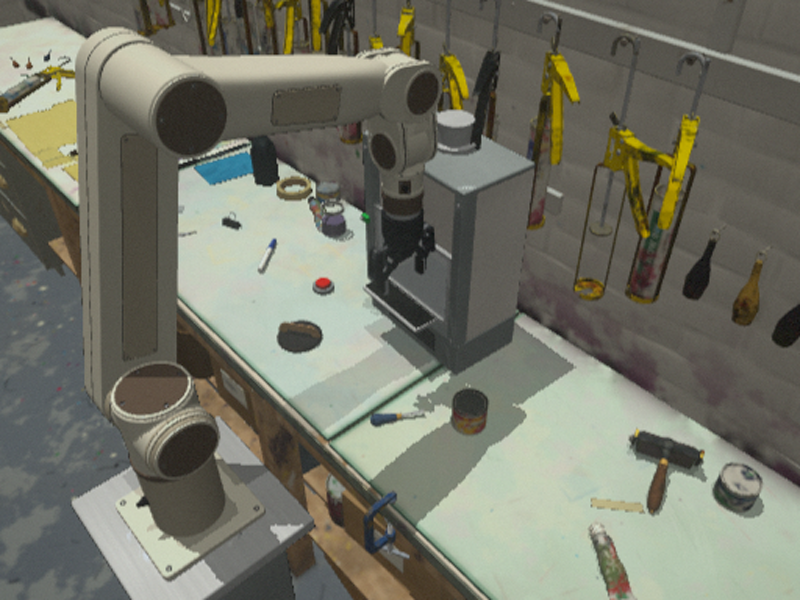

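View pics/side0.png

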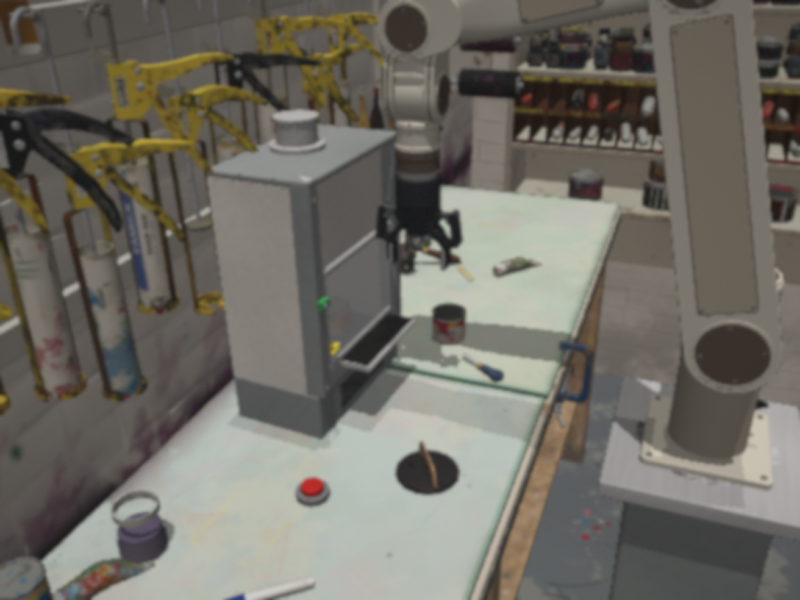

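The scene view shows the red button at (322,284), the lip from (368,288) to (430,328), the baren at (300,335), the gouge at (395,416) and the red tin at (469,410). The side view shows the green mark at (323,303), the pointer at (334,348), the lip front edge from (343,362) to (413,322), and the button at (312,487). I'll enlarge the hood regions next.

Run:
```python
from h import *
import pickle
s=pickle.load(open('scene.pkl','rb'));d=pickle.load(open('side.pkl','rb'))
a=s[0]['color'][125:245,220:300]; b=d[0]['color'][175:295,185:275]
im=np.hstack([cv2.resize(a,None,fx=4.5,fy=4.5,interpolation=cv2.INTER_CUBIC),cv2.resize(b,None,fx=4.5,fy=4.5,interpolation=cv2.INTER_CUBIC)])
print(im.shape);cv2.imwrite('pics/crop.png',im)
k=1/1.5625
x,r=tri([s,d],[np.array([322,283])*k,np.array([312,486])*k]);print('button',x,r)
for n,C,uv in [('baren',s,(300,338)),('baren',d,(428,472)),('gouge',s,(398,417)),('gouge',d,(482,368)),('tin',s,(469,415)),('tin',d,(449,325))]:
    print(n,plane(C,np.array(uv)*k,2,0.02))
```

```text
(540, 765, 3)
button [0.54495373 0.34002054 0.01750961] [array([ 0.20264373, -0.23098238]), array([0.37650177, 0.32023769])]
baren [0.38782193 0.21275708 0.02      ]
baren [0.39189564 0.2516719  0.02      ]
gouge [ 0.3962467  -0.10070418  0.02      ]
gouge [ 0.39468238 -0.06538485  0.02      ]
tin [ 0.50265459 -0.19048801  0.02      ]
tin [ 0.50401534 -0.2044013   0.02      ]
```

View pics/crop.png

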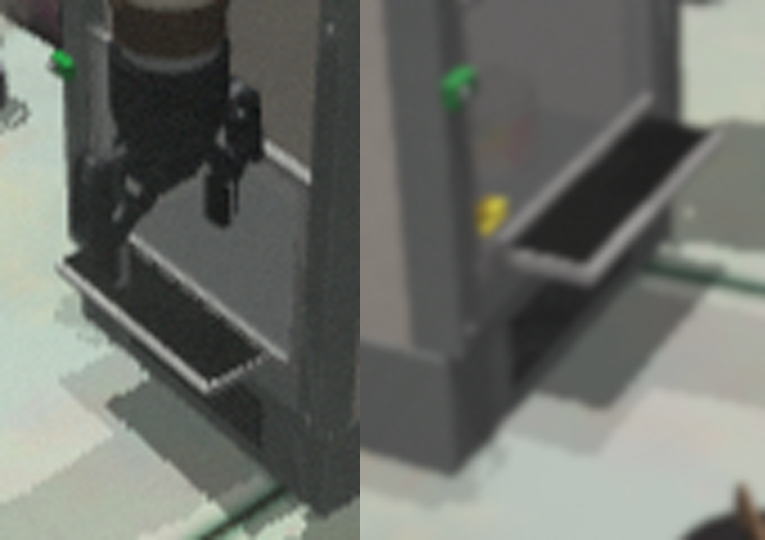

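Run:
```python
from h import *
import pickle
s=pickle.load(open('scene.pkl','rb'));d=pickle.load(open('side.pkl','rb'))
f=lambda u,v:np.array([220+u/4.5,125+v/4.5]); g=lambda u,v:np.array([185+(u-360)/4.5,175+v/4.5])
for n,p,q in [('lipL',f(62,260),g(590,277)),('lipR',f(208,386),g(720,135)),('mark',f(62,63),g(459,87))]:
    print(n,*tri([s,d],[p,q]))
L=tri([s,d],[f(62,260),g(590,277)])[0];R=tri([s,d],[f(208,386),g(720,135)])[0]
e=L-R;print('w',np.linalg.norm(e));yaw=np.arctan2(-e[0],e[1]);print('yaw',np.degrees(yaw))
print('plinth corner',plane(d,g(448,470),2,0.))
X=np.array([np.cos(yaw),np.sin(yaw),0]);Y=np.array([-X[1],X[0],0])
O=(L+R)/2+0.065*X;O[2]=0;print('origin',O)
print('plinth pred',O+.15*Y)
# pointer: in plane ~10mm in front of front plane -> intersect
for off in (0,.01):
  o,dd=ray(d,g(492,216));t=((O-off*X-o)@X)/(dd@X);p=o+t*dd;print('pointer',p,(p-O)@Y)
for z in(-.008,0,.008):
  pass
for v in (68,106):
  o,dd=ray(d,g(459,v));t=((O-.02*X-o)@X)/(dd@X);print('mark edge',o+t*dd)
```

```text
lipL [0.52947089 0.15682296 0.12175324] [array([-0.56322967,  0.69845291]), array([-0.88735521, -0.7935952 ])]
lipR [ 0.51486256 -0.02148913  0.12377393] [array([-0.31018317,  0.3862693 ]), array([-0.41056107, -0.36249368])]
mark [0.57725648 0.20476696 0.25620117] [array([-0.06074046,  0.09393548]), array([-0.10753766, -0.1129433 ])]
w 0.17892089351151336
yaw -4.683532354535318
plinth corner [0.60117975 0.20536415 0.        ]
origin [0.58694968 0.06235953 0.        ]
plinth pred [0.59919749 0.21185867 0.        ]
pointer [0.59361101 0.14366903 0.13954289] 0.08158191018741885
pointer [0.58495856 0.16052644 0.15063232] 0.09767653949643117
mark edge [0.57823666 0.20094846 0.26517851]
mark edge [0.57844479 0.20348892 0.24370336]
```

Emit:
play_rows(deltas=[0,-0.4,0,-0.8,0,0,-0.4,0,-0.8,0,0,-0.4,0,-0.8,0,0,-0.4,0,-0.8,0,0,-0.4,0,-0.8,0,0,-0.4,0,-0.8,0,0,0,0,-0.8,0,0,0,0,-0.8,0])

```text
clock: 1.1
eef_pos: [0.3507, 0.0, 0.5637]
tool_rot: [1.0, -0.0, 0.022, 0.0]
ft_force: [-0.3, -0.4, -0.9]
grip_width: -0.0001
```

```bash
cat > st.py <<'E'
from h import *
from scipy.spatial.transform import Rotation as Ro
o=bot.get_obs();R=Ro.from_quat(o['tool_rot']).as_matrix()
print('t',round(o['clock'],2),'q',np.round(o['joint_pos'],3),'p',np.round(o['eef_pos'],4),'F',np.round(o['ft_force'],2),'w',round(o['grip_width'],4));print('tool x,y,z cols\n',np.round(R,3))
E
python3 st.py
```

```text
t 1.1 q [ 0.     0.039  0.661  2.149 -0.     1.571] p [0.3507 0.     0.5637] F [-0.35 -0.45 -0.92] w -0.0001
tool x,y,z cols
 [[ 0.999 -0.     0.044]
 [-0.    -1.    -0.   ]
 [ 0.044  0.    -0.999]]
```

Emit:
play_rows(deltas=[0,0,0,-0.8,0,0,0.15,0,-0.8,0,0,0.3,0,-0.7,0,0,0.4,0,-0.6,0])

```text
clock: 1.6
eef_pos: [0.381, 0.0, 0.6085]
tool_rot: [0.996, -0.0, 0.088, -0.0]
ft_force: [0.4, -0.1, -0.2]
grip_width: 0.0001
```

```bash
python3 st.py
```

```text
t 1.6 q [0.    0.061 0.816 2.149 0.    1.571] p [0.381  0.     0.6085] F [ 0.37 -0.13 -0.17] w 0.0001
tool x,y,z cols
 [[ 0.984 -0.     0.176]
 [-0.    -1.     0.   ]
 [ 0.176 -0.    -0.984]]
```

Emit:
play_rows(deltas=[0,-0.4,0,-1,0,0,-0.4,0,-1,0,0,-0.4,0,-1,0,0,-0.3,0,-1,0,0,-0.3,0,-1,0,0,-0.3,0,-1,0])

```text
clock: 2.35
eef_pos: [0.2147, 0.0, 0.6684]
tool_rot: [0.979, -0.0, 0.203, -0.0]
ft_force: [-0.1, 0.2, 0.3]
grip_width: -0.0001
```

```bash
python3 st.py
```

```text
t 2.35 q [ 0.    -0.32   0.667  2.149  0.     1.571] p [0.2147 0.     0.6684] F [-0.08  0.24  0.27] w -0.0001
tool x,y,z cols
 [[ 0.918 -0.     0.397]
 [-0.    -1.     0.   ]
 [ 0.397 -0.    -0.918]]
```

Emit:
play_rows(deltas=[0,-0.3,0,-1,0,0,-0.3,0,-1,0,0,-0.3,0,-1,0,0,-0.2,0,-1,0,0,-0.2,0,-1,0,0,-0.2,0,-1,0,0,-0.1,0,-1,0,0,-0.1,0,-1,0])

```text
clock: 3.35
eef_pos: [0.0766, 0.0019, 0.7768]
tool_rot: [0.907, -0.043, 0.418, -0.005]
ft_force: [-0.2, 1.1, -0.5]
grip_width: -0.0002
```

```bash
python3 st.py
```

```text
t 3.35 q [-0.065 -0.589  0.852  2.149  0.023  1.611] p [0.0766 0.0019 0.7768] F [-0.15  1.11 -0.5 ] w -0.0002
tool x,y,z cols
 [[ 0.647 -0.074  0.759]
 [-0.082 -0.996 -0.027]
 [ 0.758 -0.045 -0.65 ]]
```

Emit:
play_rows(deltas=[0,0.6,0,-0.8,0,0,0.6,0,-0.8,0,0,0.7,0,-0.8,0,0,0.7,0,-0.8,0,0,0.7,0,-0.8,0,0,0.7,0,-0.8,0])

```text
clock: 4.1
eef_pos: [0.0909, -0.0096, 0.9035]
tool_rot: [0.841, -0.04, 0.54, -0.006]
ft_force: [-15.0, 0.4, 9.4]
grip_width: 0.0
```

```bash
python3 st.py
```

```text
t 4.1 q [-2.000e-03 -4.430e-01  1.275e+00  2.149e+00 -3.100e-02  1.643e+00] p [ 0.0909 -0.0096  0.9035] F [-14.99   0.44   9.4 ] w 0.0
tool x,y,z cols
 [[ 0.414 -0.061  0.908]
 [-0.074 -0.997 -0.033]
 [ 0.907 -0.053 -0.417]]
```

Emit:
play_rows(deltas=[0,-0.2,0,-1,0,0,-0.2,0,-1,0,0,-0.2,0,-1,0,0,-0.2,0,-1,0,0,0,0,0,0])

```text
clock: 4.72
eef_pos: [-0.0458, 0.0005, 0.9076]
tool_rot: [0.782, -0.037, 0.623, -0.006]
ft_force: [0.4, 1.0, -0.1]
grip_width: -0.0003
```

```bash
python3 st.py
```

```text
t 4.72 q [-0.034 -0.648  1.275  2.15  -0.003  1.629] p [-4.580e-02  5.000e-04  9.076e-01] F [ 0.42  0.98 -0.13] w -0.0003
tool x,y,z cols
 [[ 0.222 -0.05   0.974]
 [-0.066 -0.997 -0.036]
 [ 0.973 -0.056 -0.225]]
```

Emit:
play_rows(deltas=[0,0,0,0.8,-10,0,0,0,0.8,-10,0,0,0,0.8,-10])

```text
clock: 5.1
eef_pos: [0.0837, -0.0043, 0.8846]
tool_rot: [0.76, 0.159, 0.611, 0.152]
ft_force: [-1.2, 0.0, 1.2]
grip_width: 0.0002
```

```bash
python3 st.py
```

```text
t 5.1 q [-0.031 -0.814  0.619  1.641 -0.006  1.122] p [ 0.0837 -0.0043  0.8846] F [-1.24  0.01  1.25] w 0.0002
tool x,y,z cols
 [[ 0.202  0.057  0.978]
 [ 0.428 -0.903 -0.036]
 [ 0.881  0.426 -0.207]]
```

Emit:
play_rows(deltas=[0,0,0,0.6,-10.5,0,0,0,0.6,-10.5,0,0,0,0.6,-10.5,0,0,0,0.6,-10.5,0,0,0,0.6,-10.5,0,0,0,0.6,-10.5,0,0.8,0,0,0,0,0.8,0,0,0,0,0.8,0,0,0,0,0.8,0,0,0])

```text
clock: 6.35
eef_pos: [0.3172, 0.0334, 0.7689]
tool_rot: [0.646, 0.546, 0.386, 0.369]
ft_force: [0.6, -0.1, -0.6]
grip_width: -0.0001
```

```bash
python3 st.py
```

```text
t 6.35 q [ 0.854 -0.558  0.307  1.529 -0.798  0.618] p [0.3172 0.0334 0.7689] F [ 0.57 -0.13 -0.62] w -0.0001
tool x,y,z cols
 [[ 0.107  0.421  0.901]
 [ 0.99  -0.133 -0.056]
 [ 0.096  0.897 -0.431]]
```

Emit:
play_rows(deltas=[0,0,0.3,0.7,0,0,0,0.3,0.7,0,0,0,0.3,0.7,0,0,0.3,0.1,0.2,0,0,0.4,0,0,0,0,0.4,0,0,0,0,0.4,0,0,0,0,0.4,0,0,0])

```text
clock: 7.35
eef_pos: [0.4586, 0.1914, 0.7487]
tool_rot: [0.624, 0.589, 0.384, 0.341]
ft_force: [0.2, 0.2, -0.3]
grip_width: 0.0002
```

```bash
python3 st.py
```

```text
t 7.35 q [ 0.763 -0.269  0.355  1.247 -0.629  0.489] p [0.4586 0.1914 0.7487] F [ 0.23  0.17 -0.33] w 0.0002
tool x,y,z cols
 [[ 0.01   0.473  0.881]
 [ 0.997 -0.073  0.028]
 [ 0.078  0.878 -0.472]]
```

Emit:
play_rows(deltas=[0,-0.05,-0.73,0.39,0,0,-0.05,-0.73,0.39,0,0,-0.05,-0.73,0.39,0,0,-0.05,-0.73,0.39,0,0,-0.05,-0.73,0.39,0,0,-0.05,-0.73,0.39,0,0,-0.05,-0.73,0.39,0,0,-0.05,-0.73,0.39,0])

```text
clock: 8.35
eef_pos: [0.4562, 0.202, 0.3248]
tool_rot: [0.622, 0.598, 0.375, 0.339]
ft_force: [1.2, 0.5, -0.3]
grip_width: 0.0005
```

```bash
python3 st.py
```

```text
t 8.35 q [ 0.792 -0.328 -0.804  0.183 -0.646  0.507] p [0.4562 0.202  0.3248] F [ 1.22  0.51 -0.34] w 0.0005
tool x,y,z cols
 [[ 0.004  0.49   0.872]
 [ 0.998 -0.055  0.026]
 [ 0.061  0.87  -0.489]]
```

```bash
cat > fk.py <<'E'
import numpy as np
from scipy.optimize import least_squares
D=[([0,.241,.005,1.335,0],[.4994,0,.2304]),([0,.039,.661,2.149,0],[.3507,0,.5637]),([0,.061,.816,2.149,0],[.381,0,.6085]),([0,-.32,.667,2.149,0],[.2147,0,.6684]),([-.034,-.648,1.275,2.15,-.003],[-.0458,.0005,.9076]),([-.031,-.814,.619,1.641,-.006],[.0837,-.0043,.8846]),([.854,-.558,.307,1.529,-.798],[.3172,.0334,.7689]),([.763,-.269,.355,1.247,-.629],[.4586,.1914,.7487]),([.792,-.328,-.804,.183,-.646],[.4562,.202,.3248])]
def fk(P,q):
    h,L1,L2,e,d1,d2,x0=P; q1,q2,q3,q4,q5=q
    # forearm pitch down f
    f=q2-q3; s=f+q4
    r=x0+L1*np.sin(q2)+L2*np.cos(f)+e*np.sin(f)+d1*np.cos(s)+d2*np.cos(s)*np.cos(q5)
    z=h+L1*np.cos(q2)-L2*np.sin(f)+e*np.cos(f)-d1*np.sin(s)-d2*np.sin(s)*np.cos(q5)
    y=d2*np.sin(q5)
    return np.array([r*np.cos(q1)-y*np.sin(q1),r*np.sin(q1)+y*np.cos(q1),z])
S=least_squares(lambda P:np.concatenate([fk(P,q)-p for q,p in D]),[.126,.5,.4,0,.05,.25,0])
P=S.x
if __name__=='__main__':
    print(np.round(P,3),'res',np.abs(S.fun).max())
    # tool dir at q: pitch/yaw; solve ik for TCP with current tool z
    def tz(q):
        s=q[1]-q[2]+q[3];c=np.array([np.cos(s)*np.cos(q[4]),np.sin(q[4]),-np.sin(s)*np.cos(q[4])]);a=q[0]
        return np.array([c[0]*np.cos(a)-c[1]*np.sin(a),c[0]*np.sin(a)+c[1]*np.cos(a),c[2]])
    q=np.array(D[-1][0]);print(tz(q))
    lo=[-2.72,-1.05,-1.09,-1.99,-1.42];hi=[2.72,1.87,1.28,2.15,1.44]
    for t in [(.46,.2,.2),(.48,.2,.1),(.48,.2,.07),(.48,.12,.07),(.5,.1,.07),(.54,.09,.07),(.54,.09,.2),(.55,.07,.07),(.55,.07,.2)]:
        R=least_squares(lambda q:np.concatenate([fk(P,q)-t,.3*(tz(q)-[.872,.026,-.489])]),q,bounds=(lo,hi))
        print(t,np.round(R.x,2),'poserr mm',np.round(1e3*np.linalg.norm(fk(P,R.x)-t),1),'tz',np.round(tz(R.x),2))
E
python3 fk.py
```

```text
[ 0.241  0.493  0.392  0.008  0.101  0.303 -0.   ] res 0.0003487510180767428
[ 0.87191466  0.02647456 -0.48894163]
(0.46, 0.2, 0.2) [ 0.78 -0.06 -1.05 -0.34 -0.63] poserr mm 0.0 tz [ 0.87  0.03 -0.49]
(0.48, 0.2, 0.1) [ 0.74  0.33 -1.09 -0.74 -0.62] poserr mm 8.5 tz [ 0.86  0.   -0.51]
(0.48, 0.2, 0.07) [ 0.75  0.45 -1.09 -0.84 -0.63] poserr mm 12.0 tz [ 0.86 -0.01 -0.52]
(0.48, 0.12, 0.07) [ 0.54  0.31 -1.09 -0.69 -0.47] poserr mm 32.6 tz [ 0.81 -0.05 -0.58]
(0.5, 0.1, 0.07) [ 0.41  0.34 -1.09 -0.75 -0.36] poserr mm 31.3 tz [ 0.81 -0.03 -0.58]
(0.54, 0.09, 0.07) [ 0.31  0.44 -1.09 -0.94 -0.25] poserr mm 19.3 tz [ 0.84  0.   -0.54]
(0.54, 0.09, 0.2) [ 0.29 -0.01 -1.05 -0.52 -0.23] poserr mm 0.0 tz [ 0.87  0.03 -0.49]
(0.55, 0.07, 0.07) [ 0.23  0.46 -1.09 -0.97 -0.18] poserr mm 17.8 tz [ 0.84  0.01 -0.54]
(0.55, 0.07, 0.2) [ 0.21  0.   -1.04 -0.53 -0.16] poserr mm 0.0 tz [ 0.87  0.03 -0.49]
```

```bash
cat > scan.py <<'E'
from fk import *
lo=[-2.72,-1.05,-1.085,-1.99,-1.42];hi=[2.72,1.87,1.28,2.15,1.44]
def tz(q):
    s=q[1]-q[2]+q[3];c=np.array([np.cos(s)*np.cos(q[4]),np.sin(q[4]),-np.sin(s)*np.cos(q[4])]);a=q[0]
    return np.array([c[0]*np.cos(a)-c[1]*np.sin(a),c[0]*np.sin(a)+c[1]*np.cos(a),c[2]])
def ik(t,v,q0=(.3,.4,-1,-.7,-.3)):
    R=least_squares(lambda q:np.concatenate([fk(P,q)-t,.3*(tz(q)-v)]),q0,bounds=(lo,hi));return R.x,1e3*np.linalg.norm(R.fun)
E
python3 - <<'E'
from scan import *
for s in (28,33,38,43,48):
    a=np.radians(s);v=np.array([np.cos(a),0.02,-np.sin(a)]);v/=np.linalg.norm(v);n=np.array([np.sin(a),0,np.cos(a)])
    for y in (.06,.1,.13):
        out=[]
        for zc in (.085,.21):
            T=np.array([.524,y,zc])+.03*v-.011*n; q,e=ik(T,v); out.append((np.round(T,3).tolist(),round(e,1)))
        # min x at this z reachable
        z=T[2]-.125
        xs=[x for x in np.arange(.42,.6,.01) if ik(np.array([x,y,z]),v)[1]<1]
        print(s,y,out,'xmin',round(xs[0],2) if xs else None)
E
```

```text
28 0.06 [([0.545, 0.061, 0.061], np.float64(36.5)), ([0.545, 0.061, 0.186], np.float64(3.3))] xmin None
28 0.1 [([0.545, 0.101, 0.061], np.float64(27.7)), ([0.545, 0.101, 0.186], np.float64(0.0))] xmin 0.59
28 0.13 [([0.545, 0.131, 0.061], np.float64(18.6)), ([0.545, 0.131, 0.186], np.float64(0.0))] xmin 0.58
33 0.06 [([0.543, 0.061, 0.059], np.float64(20.3)), ([0.543, 0.061, 0.184], np.float64(0.0))] xmin 0.58
33 0.1 [([0.543, 0.101, 0.059], np.float64(12.6)), ([0.543, 0.101, 0.184], np.float64(0.0))] xmin 0.57
33 0.13 [([0.543, 0.131, 0.059], np.float64(4.4)), ([0.543, 0.131, 0.184], np.float64(0.0))] xmin 0.55
38 0.06 [([0.541, 0.061, 0.058], np.float64(3.2)), ([0.541, 0.061, 0.183], np.float64(0.0))] xmin 0.55
38 0.1 [([0.541, 0.101, 0.058], np.float64(0.0)), ([0.541, 0.101, 0.183], np.float64(0.0))] xmin 0.54
38 0.13 [([0.541, 0.131, 0.058], np.float64(0.0)), ([0.541, 0.131, 0.183], np.float64(0.0))] xmin 0.53
43 0.06 [([0.538, 0.061, 0.056], np.float64(0.0)), ([0.538, 0.061, 0.181], np.float64(0.0))] xmin 0.52
43 0.1 [([0.538, 0.101, 0.056], np.float64(0.0)), ([0.538, 0.101, 0.181], np.float64(0.0))] xmin 0.51
43 0.13 [([0.538, 0.131, 0.056], np.float64(0.0)), ([0.538, 0.131, 0.181], np.float64(0.0))] xmin 0.49
48 0.06 [([0.536, 0.061, 0.055], np.float64(0.0)), ([0.536, 0.061, 0.18], np.float64(0.0))] xmin 0.48
48 0.1 [([0.536, 0.101, 0.055], np.float64(0.0)), ([0.536, 0.101, 0.18], np.float64(0.0))] xmin 0.47
48 0.13 [([0.536, 0.131, 0.055], np.float64(0.0)), ([0.536, 0.131, 0.18], np.float64(0.0))] xmin 0.45
```

Emit:
play_rows(deltas=[0,0,-0.5,0.45,0,0,0,-0.5,0.45,0,0,0,-0.5,0.5,0,0,0,-0.45,0.5,0])

```text
clock: 8.85
eef_pos: [0.4942, 0.2086, 0.154]
tool_rot: [0.622, 0.603, 0.369, 0.338]
ft_force: [0.6, 0.6, -0.6]
grip_width: -0.0005
```

```bash
python3 st.py
```

```text
t 8.85 q [ 0.716  0.155 -1.045 -0.559 -0.583  0.449] p [0.4942 0.2086 0.154 ] F [ 0.63  0.62 -0.59] w -0.0005
tool x,y,z cols
 [[ 0.002  0.5    0.866]
 [ 0.999 -0.045  0.024]
 [ 0.051  0.865 -0.499]]
```

Emit:
play_rows(deltas=[0,0,-0.45,0.25,0,0,0,-0.45,0.25,0,0,0,-0.45,0.25,0])

```text
clock: 9.22
eef_pos: [0.4972, 0.2182, 0.0548]
tool_rot: [0.625, 0.605, 0.36, 0.338]
ft_force: [0.8, 0.3, -0.5]
grip_width: -0.0004
```

```bash
python3 st.py
```

```text
t 9.22 q [ 0.736  0.537 -1.087 -0.953 -0.602  0.47 ] p [0.4972 0.2182 0.0548] F [ 0.75  0.26 -0.54] w -0.0004
tool x,y,z cols
 [[ 0.009  0.512  0.859]
 [ 0.999 -0.04   0.013]
 [ 0.041  0.858 -0.512]]
```

Emit:
play_rows(deltas=[0,-0.4,0.05,0.2,0,0,-0.4,0.05,0.2,0,0,-0.4,0,0.2,0])

```text
clock: 9.6
eef_pos: [0.541, 0.1561, 0.0295]
tool_rot: [0.627, 0.612, 0.347, 0.335]
ft_force: [1.0, -0.7, -0.2]
grip_width: -0.0
```

```bash
python3 st.py
```

```text
t 9.6 q [ 0.499  0.63  -1.087 -1.094 -0.412  0.31 ] p [0.541  0.1561 0.0295] F [ 0.96 -0.67 -0.21] w -0.0
tool x,y,z cols
 [[ 0.011  0.534  0.845]
 [ 1.    -0.027  0.004]
 [ 0.025  0.845 -0.535]]
```

Emit:
play_rows(deltas=[0,-0.4,0.15,0,0,0,-0.4,0.15,0,0,0,-0.4,0.15,0,0])

```text
clock: 9.98
eef_pos: [0.5644, 0.0855, 0.044]
tool_rot: [0.631, 0.616, 0.337, 0.331]
ft_force: [0.8, -0.0, 1.1]
grip_width: -0.0
```

```bash
python3 st.py
python3 - <<'E'
from h import *
im=[]
for n in ('scene','side'):
    C=cam(n); print(n,[np.round(proj(C,p)).tolist() for p in [(.545,.1,.05)]])
    u,v=proj(C,(.54,.09,.1)).astype(int); w=C[0]['color'][max(0,v-75):v+75,u-50:u+50]; im.append(cv2.resize(w,(400,600),interpolation=cv2.INTER_CUBIC))
cv2.imwrite('pics/c2.png',np.hstack(im))
E
```

```text
t 9.97 q [ 0.27   0.552 -1.087 -1.035 -0.227  0.175] p [0.5644 0.0855 0.044 ] F [ 0.84 -0.03  1.09] w -0.0
tool x,y,z cols
 [[ 0.015  0.554  0.833]
 [ 1.    -0.023 -0.003]
 [ 0.017  0.832 -0.554]]
scene [[248.0, 206.0]]
side [[239.0, 247.0]]
```

View pics/c2.png

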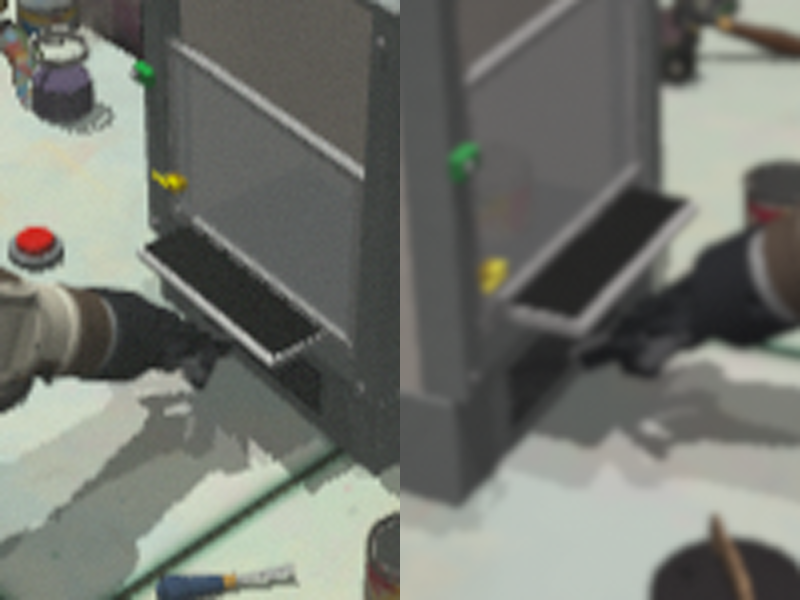

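The view shows the fingertips under the lip: scene crop tip near (230,348), side crop tip near (585,358). The pointer is yellow at (170,181) and (495,275), the green mark at (145,72) and (463,162). I'll back off about 20 mm so the gripper body stays clear of the lip's edge.

Emit:
play_rows(deltas=[0,0,-0.1,-0.3,0,0,0,-0.1,-0.3,0])

```text
clock: 10.32
eef_pos: [0.5507, 0.0923, 0.0559]
tool_rot: [0.638, 0.617, 0.325, 0.327]
ft_force: [-0.5, -1.2, 0.3]
grip_width: 0.0
```

```bash
python3 st.py
```

```text
t 10.32 q [ 0.312  0.463 -1.087 -0.911 -0.27   0.209] p [0.5507 0.0923 0.0559] F [-0.48 -1.25  0.29] w 0.0
tool x,y,z cols
 [[ 0.028  0.575  0.818]
 [ 1.    -0.025 -0.017]
 [ 0.011  0.818 -0.575]]
```

Emit:
play_rows(deltas=[0,-0.2,-0.05,-0.14,0,0,-0.15,0,-0.1,0,0,0,0.1,-0.1,0,0,0,0.1,-0.1,0])

```text
clock: 10.82
eef_pos: [0.5454, 0.0754, 0.0794]
tool_rot: [0.641, 0.62, 0.317, 0.323]
ft_force: [0.0, 0.1, 0.5]
grip_width: 0.0004
```

```bash
python3 st.py
```

```text
t 10.82 q [ 0.265  0.34  -1.081 -0.769 -0.234  0.183] p [0.5454 0.0754 0.0794] F [0.01 0.06 0.48] w 0.0004
tool x,y,z cols
 [[ 0.03   0.59   0.807]
 [ 1.    -0.023 -0.021]
 [ 0.006  0.807 -0.59 ]]
```

Emit:
play_rows(deltas=[0,0,0.1,-0.1,0,0,0,0.12,-0.09,0,0,0,0.12,-0.09,0])

```text
clock: 11.2
eef_pos: [0.5402, 0.0733, 0.1019]
tool_rot: [0.642, 0.622, 0.313, 0.32]
ft_force: [-0.4, 0.8, -3.5]
grip_width: -0.0003
```

```bash
python3 st.py
```

```text
t 11.2 q [ 0.262  0.233 -1.063 -0.632 -0.23   0.182] p [0.5402 0.0733 0.1019] F [-0.39  0.81 -3.55] w -0.0003
tool x,y,z cols
 [[ 0.03   0.599  0.8  ]
 [ 1.    -0.021 -0.021]
 [ 0.004  0.8   -0.599]]
```

Emit:
play_rows(deltas=[0,0,0.17,-0.11,0,0,0,0.17,-0.11,0,0,0,0.17,-0.11,0,0,0,0.17,-0.11,0,0,0,0.17,-0.11,0,0,0,0.17,-0.11,0])

```text
clock: 11.95
eef_pos: [0.5324, 0.0694, 0.1588]
tool_rot: [0.646, 0.631, 0.299, 0.308]
ft_force: [-0.8, 0.2, -4.5]
grip_width: -0.0001
```

```bash
python3 st.py
python3 - <<'E'
from h import *
im=[]
for n,p in (('scene',(.58,.18,.22)),('side',(.58,.16,.22))):
    C=cam(n)
    u,v=proj(C,p).astype(int); print(n,u,v); w=C[0]['color'][v-45:v+45,u-30:u+30]; im.append(cv2.resize(w,(400,600),interpolation=cv2.INTER_CUBIC))
cv2.imwrite('pics/c3.png',np.hstack(im))
E
```

```text
t 11.95 q [ 0.25   0.002 -0.967 -0.266 -0.213  0.175] p [0.5324 0.0694 0.1588] F [-0.8   0.24 -4.52] w -0.0001
tool x,y,z cols
 [[ 0.025  0.631  0.775]
 [ 1.    -0.015 -0.021]
 [-0.002  0.775 -0.632]]
scene 239 150
side 214 199
```

View pics/c3.png

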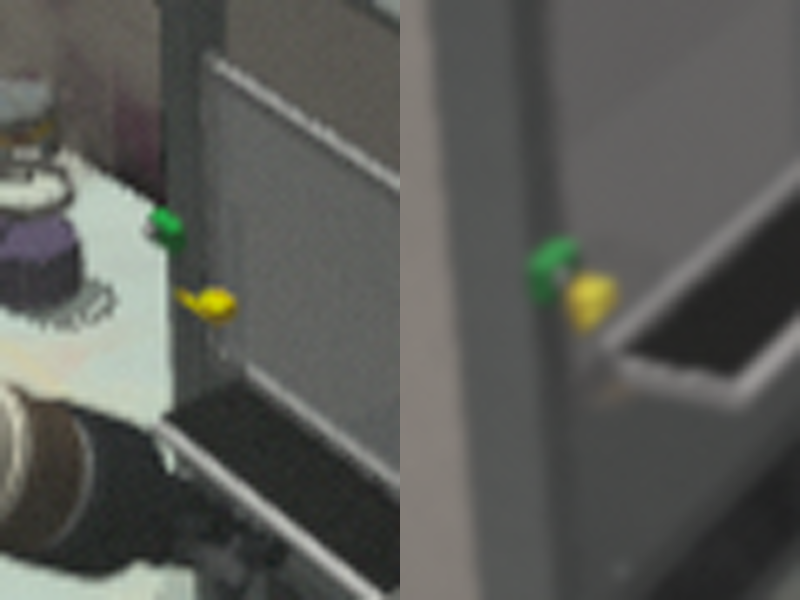

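Run:
```python
from h import *
s=cam('scene');d=cam('side')
k=6.667
f=lambda u,v:np.array([209+u/k,105+v/k]);g=lambda u,v:np.array([184+(u-400)/k,154+v/k])
for n,a,b in [('mark',f(168,229),g(553,270)),('ptr tip',f(180,292),g(578,297)),('ptr blob',f(216,304),g(594,302)),('lipLfront',f(163,424),g(740,400))]:
    x,r=tri([s,d],[a,b]);print(n,np.round(x,4),np.round(r,2).tolist())
yaw=np.radians(-4.7);X=np.array([np.cos(yaw),np.sin(yaw),0]);O=np.array([.587,.062,0])
for off in (-.005,0,.005,.01,.02):
    o,dd=ray(s,f(180,292));t=((O-off*X-o)@X)/(dd@X);print(off,o+t*dd)
```

```text
mark [0.578  0.2036 0.2551] [[-0.06, 0.09], [-0.11, -0.11]]
ptr tip [0.5741 0.1865 0.2325] [[0.74, -1.11], [1.27, 1.3]]
ptr blob [0.5798 0.1703 0.2256] [[-0.14, 0.21], [-0.23, -0.24]]
lipLfront [0.5299 0.1539 0.1849] [[-0.21, 0.28], [-0.34, -0.32]]
-0.005 [0.6058276  0.22998319 0.19171687]
0 [0.60024081 0.22305111 0.19775364]
0.005 [0.59465402 0.21611902 0.20379041]
0.01 [0.58906723 0.20918694 0.20982718]
0.02 [0.57789365 0.19532277 0.22190072]
```

Emit:
play_rows(deltas=[0,0,0.14,-0.02,0,0,0,0.14,-0.02,0,0,0,0.14,-0.04,0])

```text
clock: 12.52
eef_pos: [0.5324, 0.0691, 0.1663]
tool_rot: [0.648, 0.638, 0.289, 0.298]
ft_force: [-7.8, 2.5, -4.5]
grip_width: -0.0002
```

```bash
python3 st.py
python3 - <<'E'
from h import *
im=[]
for n,p in (('scene',(.58,.19,.25)),('side',(.58,.18,.25))):
    C=cam(n)
    u,v=proj(C,p).astype(int); print(n,u-20,v-30); w=C[0]['color'][v-30:v+30,u-20:u+20]; im.append(cv2.resize(w,(400,600),interpolation=cv2.INTER_CUBIC))
cv2.imwrite('pics/c4.png',np.hstack(im))
E
```

```text
t 12.53 q [ 0.24  -0.028 -0.924 -0.163 -0.197  0.167] p [0.5324 0.0691 0.1663] F [-7.78  2.51 -4.53] w -0.0002
tool x,y,z cols
 [[ 0.018  0.656  0.754]
 [ 1.    -0.008 -0.017]
 [-0.005  0.755 -0.656]]
scene 217 112
side 190 161
```

View pics/c4.png

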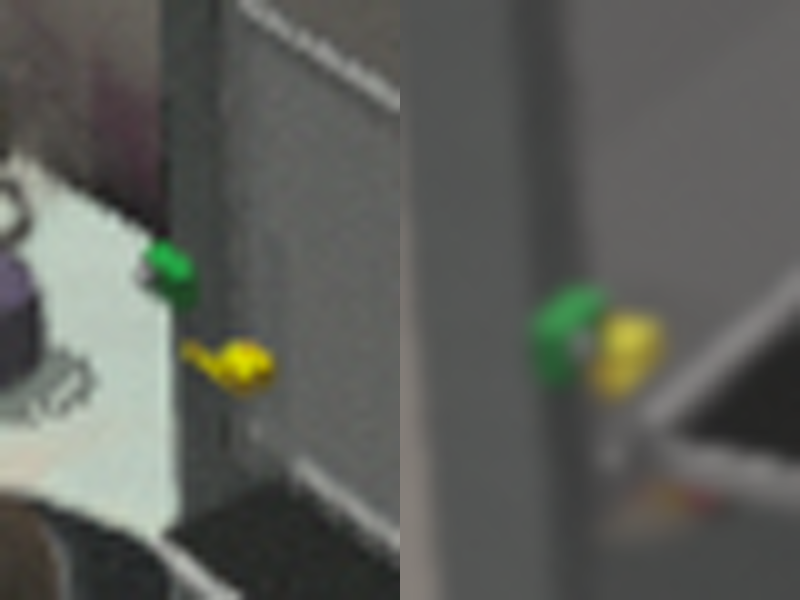

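Run:
```python
from h import *
s=cam('scene');d=cam('side')
f=lambda u,v:np.array([217+u/10,112+v/10]);g=lambda u,v:np.array([190+(u-400)/10,161+v/10])
for n,a,b in [('mark',f(170,272),g(567,336)),('ptr blob',f(247,366),g(630,355)),('tip',f(183,345),g(604,360))]:
    x,r=tri([s,d],[a,b]);print(n,np.round(x,4),np.round(r,2).tolist())
for y in (.185,.19,.195): print('tip at y',plane(s,f(183,345),1,y))
for z in (.232,.24,.247,.255,.263): print(z,(proj(s,(.572,.19,z))-[217,112])*10,(proj(d,(.572,.19,z))-[190,161])*10+[400,0])
```

```text
mark [0.5781 0.2046 0.2552] [[-0.05, 0.07], [-0.08, -0.09]]
ptr blob [0.5804 0.1695 0.2333] [[-0.21, 0.32], [-0.36, -0.37]]
tip [0.5735 0.19   0.2393] [[0.58, -0.88], [1.01, 1.03]]
tip at y [0.5669603  0.185      0.24121521]
tip at y [0.57097647 0.19       0.23691425]
tip at y [0.57499265 0.195      0.2326133 ]
0.232 [185.808568  356.1596286] [621.40688435 397.98106106]
0.24 [185.08927641 336.08951197] [619.54877823 368.75029114]
0.247 [184.4559058  318.41681549] [617.91353423 343.02547352]
0.255 [183.72744865 298.09095599] [616.03384423 313.4551571 ]
0.263 [182.99403141 277.62669673] [614.14248872 283.70132479]
```

Emit:
play_rows(deltas=[0,0,0.12,-0.08,0,0,0,0.12,-0.08,0])

```text
clock: 12.98
eef_pos: [0.5315, 0.0688, 0.179]
tool_rot: [0.649, 0.64, 0.286, 0.295]
ft_force: [-1.4, 1.2, -4.6]
grip_width: -0.0
```

```bash
python3 st.py
```

```text
t 12.97 q [ 0.238 -0.062 -0.895 -0.091 -0.194  0.166] p [0.5315 0.0688 0.179 ] F [-1.38  1.22 -4.61] w -0.0
tool x,y,z cols
 [[ 0.017  0.663  0.748]
 [ 1.    -0.006 -0.017]
 [-0.007  0.748 -0.663]]
```

+12.7 mm. About 8 mm more.

Emit:
play_rows(deltas=[0,0,0.12,-0.08,0,0,0,0.03,-0.02,0])

```text
clock: 13.22
eef_pos: [0.5315, 0.0688, 0.1883]
tool_rot: [0.649, 0.642, 0.284, 0.293]
ft_force: [-2.3, 2.3, -4.4]
grip_width: 0.0003
```

```bash
python3 st.py
python3 - <<'E'
from h import *
im=[]
for n,p in (('scene',(.58,.19,.25)),('side',(.58,.18,.25))):
    C=cam(n)
    u,v=proj(C,p).astype(int); print(n,u-20,v-30); w=C[0]['color'][v-30:v+30,u-20:u+20]; im.append(cv2.resize(w,(400,600),interpolation=cv2.INTER_CUBIC))
cv2.imwrite('pics/c5.png',np.hstack(im))
E
```

```text
t 13.22 q [ 0.237 -0.084 -0.875 -0.044 -0.192  0.165] p [0.5315 0.0688 0.1883] F [-2.25  2.32 -4.43] w 0.0003
tool x,y,z cols
 [[ 0.016  0.667  0.745]
 [ 1.    -0.005 -0.017]
 [-0.007  0.745 -0.667]]
scene 217 112
side 190 161
```

View pics/c5.png

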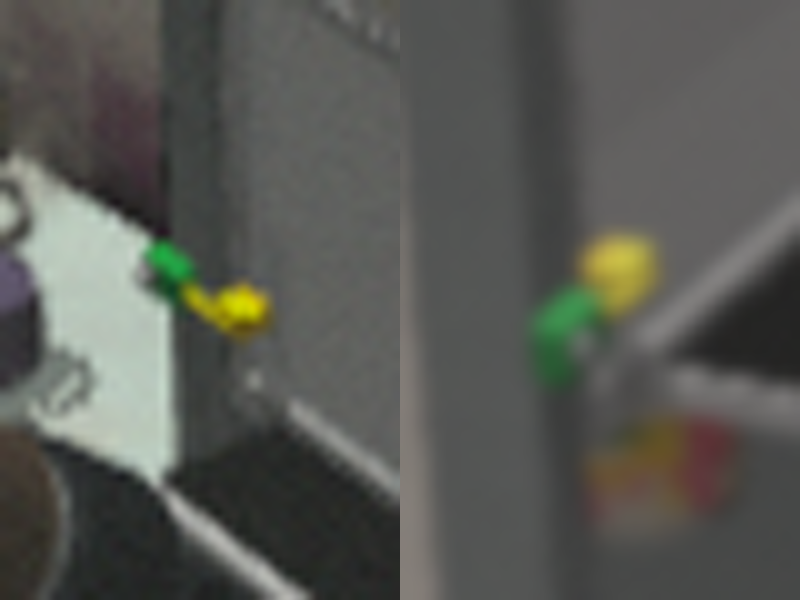

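The pointer tip now meets the green block in the scene crop, at (183,288) against the block at (170,270). To check the height, I'll fit the mark's box outline and the pointer numerically.

```bash
cat > fit.py <<'E'
from h import *
from scipy.optimize import least_squares
cs=[cam('scene'),cam('side')]
def mask(C,col,w):
    hsv=cv2.cvtColor(C[0]['color'],cv2.COLOR_BGR2HSV); lo,hi=((45,90,40),(85,255,255)) if col=='g' else ((22,120,90),(34,255,255))
    m=cv2.inRange(hsv,lo,hi); o=np.zeros_like(m); u,v=w; o[v-25:v+25,u-18:u+18]=m[v-25:v+25,u-18:u+18]; return o
def obs(col):
    r=[]
    for C in cs:
        u,v=proj(C,(.58,.19,.25)).astype(int); ys,xs=np.nonzero(mask(C,col,(u,v)));r.append((xs.mean(),ys.mean(),xs.min()-.5,xs.max()+.5,ys.min()-.5,ys.max()+.5,len(xs)))
    return r
G=obs('g');Y=obs('y')
for n,o in(('green',G),('yellow',Y)):
    for r in o: print(n,np.round(r,1))
def box(p,yaw):
    X=np.array([np.cos(yaw),np.sin(yaw),0]);Yv=np.array([-X[1],X[0],0])
    return [p-a*X+b*Yv+np.array([0,0,c]) for a in(0,.01) for b in(-.011,.011) for c in(-.008,.008)]
yaw=np.radians(-4.7)
def cen(C,p):
    h=cv2.convexHull(np.float32([proj(C,q) for q in box(p,yaw)])); m=cv2.moments(h); return np.array([m['m10']/m['m00'],m['m01']/m['m00']]),cv2.contourArea(h)
S=least_squares(lambda p:np.concatenate([cen(C,p)[0]-g[:2] for C,g in zip(cs,G)]),[.585,.204,.25])
print('mark rear centre',S.x,'res',S.fun,'areas',[cen(C,S.x)[1] for C in cs])
x,r=tri(cs,[y[:2] for y in Y]);print('yellow centroid',x,r)
# yellow tip in scene: leftmost pixels
u,v=proj(cs[0],(.58,.19,.25)).astype(int);ys,xs=np.nonzero(mask(cs[0],'y',(u,v)));o=np.argsort(xs)[:5];print('tip px',list(zip(xs[o],ys[o])))
t=(xs[o][:3].mean(),ys[o][:3].mean())
X=np.array([np.cos(yaw),np.sin(yaw),0]); 
for off in(.0,.005,.01):
    oo,dd=ray(cs[0],t);k=((S.x-off*X-oo)@X)/(dd@X);print(off,oo+k*dd)
E
python3 fit.py
```

```text
green [233.6 138.4 231.5 236.5 135.5 142.5  20. ]
green [205.7 193.6 202.5 209.5 189.5 198.5  36. ]
yellow [239.9 142.5 235.5 243.5 139.5 145.5  32. ]
yellow [211.5 188.6 207.5 215.5 184.5 205.5  38. ]
mark rear centre [0.58401513 0.20586249 0.25801215] res [ 0.18111072 -0.14537589  0.143175    0.13676776] areas [36.20598408137448, 69.13726974790916]
yellow centroid [0.57914581 0.17513025 0.25676539] [array([ 0.03460244, -0.05368577]), array([0.05934389, 0.0625802 ])]
tip px [(np.int64(236), np.int64(141)), (np.int64(236), np.int64(142)), (np.int64(237), np.int64(142)), (np.int64(237), np.int64(141)), (np.int64(237), np.int64(143))]
0.0 [0.58346143 0.19912761 0.24607545]
0.005 [0.57787663 0.1922198  0.25189796]
0.01 [0.57229184 0.185312   0.25772048]
```

Emit:
play_rows(deltas=[0,0,-0.15,0.13,0,0,0,-0.2,0.18,0,0,0,-0.2,0.05,0,0,0,-0.25,-0.3,0,0,0,-0.25,-0.3,0,0,0,-0.25,-0.3,0])

```text
clock: 14.18
eef_pos: [0.4731, 0.0705, 0.1699]
tool_rot: [0.647, 0.63, 0.3, 0.308]
ft_force: [0.4, 0.4, -0.4]
grip_width: -0.0002
```

```bash
python3 st.py; sed -i "s/((45,90,40),(85,255,255))/((45,60,25),(90,255,255))/; s/((22,120,90),(34,255,255))/((20,100,80),(34,255,255))/; s/v-25:v+25,u-18:u+18/v-25:v+12,u-18:u+18/g" fit.py; python3 fit.py
```

```text
t 14.18 q [ 0.313 -0.159 -1.055 -0.185 -0.262  0.219] p [0.4731 0.0705 0.1699] F [ 0.4   0.37 -0.43] w -0.0002
tool x,y,z cols
 [[ 0.027  0.63   0.776]
 [ 1.    -0.017 -0.021]
 [-0.     0.776 -0.63 ]]
green [233.6 138.4 230.5 236.5 135.5 142.5  23. ]
green [205.7 193.8 202.5 210.5 188.5 199.5  50. ]
yellow [239.9 142.3 235.5 243.5 139.5 145.5  34. ]
yellow [211.9 189.4 207.5 216.5 184.5 204.5  49. ]
mark rear centre [0.5840514  0.2063599  0.25755419] res [ 0.18273864 -0.0849609   0.07088082  0.13926826] areas [36.174041997408494, 69.17433832131792]
yellow centroid [0.5787558  0.17581792 0.25597697] [array([-0.1622005 ,  0.25072839]), array([-0.27759635, -0.29280364])]
tip px [(np.int64(236), np.int64(141)), (np.int64(236), np.int64(142)), (np.int64(237), np.int64(142)), (np.int64(237), np.int64(141)), (np.int64(237), np.int64(143))]
0.0 [0.58345627 0.19912123 0.24608082]
0.005 [0.57787148 0.19221343 0.25190334]
0.01 [0.57228669 0.18530563 0.25772585]
```

Emit:
play_rows(deltas=[0,0.33,0.26,-0.43,0,0,0.33,0.26,-0.43,0,0,0.33,0.26,-0.43,0,0,0.33,0.26,-0.43,0,0,0.33,0.26,-0.43,0,0,0.33,0.26,-0.43,0,0,0,0,0,0])

```text
clock: 15.15
eef_pos: [0.423, 0.1991, 0.3644]
tool_rot: [0.648, 0.619, 0.316, 0.311]
ft_force: [0.2, 0.6, 1.0]
grip_width: 0.0001
```

```bash
python3 st.py
python3 - <<'E'
from h import *
s,d=cam('scene'),cam('side')
x,r=tri([s,d],[(241.4,143),(212,188.4)]);print('knob',x,r)
w=cam('wrist');p=proj(w,(.575,.19,.255));print('wrist cam',-w[1].T@w[2],w[1][2],'proj mark',proj(w,(.584,.206,.257)),p)
cv2.imwrite('pics/w1.png',cv2.resize(w[0]['color'],(800,600),interpolation=cv2.INTER_CUBIC))
E
```

```text
t 15.15 q [ 0.84  -0.369 -0.583  0.647 -0.643  0.639] p [0.423  0.1991 0.3644] F [0.17 0.62 1.01] w 0.0001
tool x,y,z cols
 [[ 0.033  0.606  0.795]
 [ 0.999 -0.039 -0.012]
 [ 0.024  0.794 -0.607]]
knob [0.5808389  0.17034105 0.25542274] [array([-0.10878847,  0.16857113]), array([-0.18530191, -0.19574378])]
wrist cam [0.26215268 0.20047696 0.38517199] [ 0.93894298 -0.02584002 -0.34310111] proj mark [274.03913591 181.90809168] [257.98991969 177.21223737]
```

View pics/w1.png

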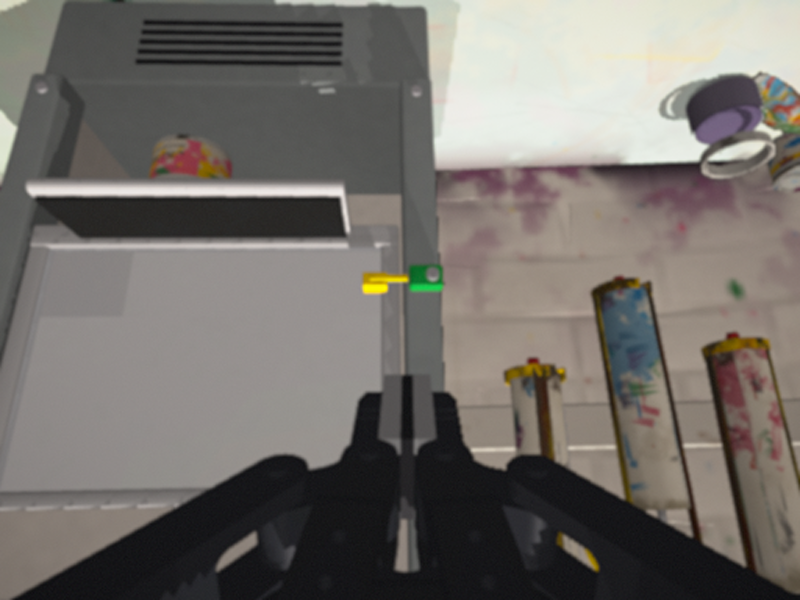

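Run:
```python
from h import *
w,s=cam('wrist'),cam('scene')
c=w[0]['color'][160:200,220:290];cv2.imwrite('pics/w2.png',cv2.resize(c,(700,400),interpolation=cv2.INTER_CUBIC))
x,r=tri([w,s],[np.array([408,279])/1.5625-.2,(235.6,141.3)]);print('tip',x,r)
d=cam('side')
x,r=tri([w,d,s],[np.array([375,283])/1.5625-.2,(212,188.4),(241.4,143)]);print('knob',x,r)
for v in (265,274,283,291): print(v,[np.round(plane(w,np.array([425,v])/1.5625-.2,0,X),4).tolist() for X in (.568,.572,.576,.58)])
for v in (275,279,283): print('tip',v,[np.round(plane(w,np.array([408,v])/1.5625-.2,0,X),4).tolist() for X in (.568,.572,.576,.58)])
```

```text
tip [0.57441305 0.19171978 0.25471748] [array([0.14204115, 0.2884152 ]), array([0.00171969, 0.0976168 ])]
knob [0.58076729 0.17011499 0.25488413] [array([0.2404223 , 0.89566603]), array([-0.10630976, -0.0330966 ]), array([-0.07699795,  0.34266541])]
265 [[0.568, 0.2027, 0.2479], [0.572, 0.2027, 0.2461], [0.576, 0.2027, 0.2443], [0.58, 0.2028, 0.2425]]
274 [[0.568, 0.2025, 0.254], [0.572, 0.2025, 0.2523], [0.576, 0.2025, 0.2506], [0.58, 0.2026, 0.2489]]
283 [[0.568, 0.2023, 0.2601], [0.572, 0.2023, 0.2585], [0.576, 0.2024, 0.2569], [0.58, 0.2024, 0.2552]]
291 [[0.568, 0.2021, 0.2654], [0.572, 0.2022, 0.2639], [0.576, 0.2022, 0.2623], [0.58, 0.2022, 0.2608]]
tip 275 [[0.568, 0.1918, 0.2543], [0.572, 0.1917, 0.2527], [0.576, 0.1916, 0.251], [0.58, 0.1915, 0.2493]]
tip 279 [[0.568, 0.1917, 0.2571], [0.572, 0.1916, 0.2554], [0.576, 0.1915, 0.2537], [0.58, 0.1914, 0.2521]]
tip 283 [[0.568, 0.1917, 0.2598], [0.572, 0.1916, 0.2581], [0.576, 0.1915, 0.2565], [0.58, 0.1914, 0.2549]]
```

View pics/w2.png

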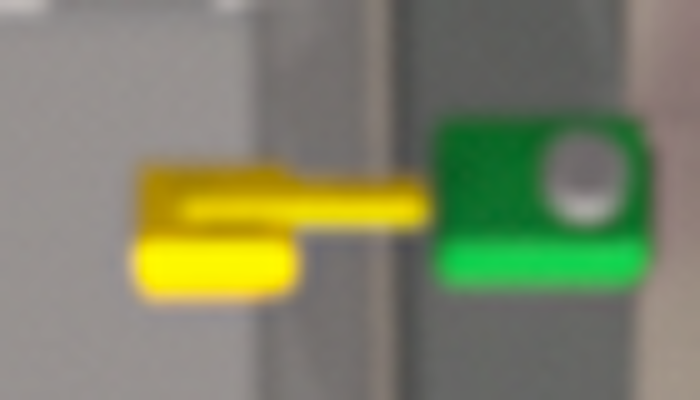

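Enlarged, the pointer needle (rows 180–230, tip at x≈430) lies within the mark's front face (rows 115–237). Triangulated, the tip is at 0.2547, inside the mark's span of about 0.247–0.262. Next is the button.

Emit:
play_rows(deltas=[0,0.6,0,0,0,0,0.6,0,0,0,0,0.6,0,0,0,0,0.5,0,0,0,0,0,-0.36,0.6,0,0,0,-0.36,0.6,0,0,0,-0.36,0.6,0,0,0,-0.36,0.6,0,0,0,-0.36,0.6,0,0,0,-0.36,0.6,0])

```text
clock: 16.7
eef_pos: [0.5234, 0.3283, 0.1139]
tool_rot: [0.653, 0.617, 0.308, 0.314]
ft_force: [-1.4, 0.5, 0.4]
grip_width: 0.0001
```

```bash
python3 st.py
python3 - <<'E'
from h import *
cs=[cam('scene'),cam('side'),cam('wrist')]
for n,C in zip('sdw',cs):
    hsv=cv2.cvtColor(C[0]['color'],cv2.COLOR_BGR2HSV);m=cv2.inRange(hsv,(0,170,110),(8,255,255))|cv2.inRange(hsv,(172,170,110),(180,255,255))
    u,v=proj(C,(.545,.34,.02));print(n,u,v);k=np.zeros_like(m);cv2.circle(k,(int(u),int(v)),60 if n=='w' else 15,255,-1);ys,xs=np.nonzero(m&k)
    if len(xs): print(len(xs),xs.mean(),ys.mean(),plane(C,(xs.mean(),ys.mean()),2,.020))
E
```

```text
t 16.7 q [ 0.871  0.335 -0.673 -0.106 -0.672  0.685] p [0.5234 0.3283 0.1139] F [-1.35  0.47  0.38] w 0.0001
tool x,y,z cols
 [[ 0.049  0.613  0.789]
 [ 0.999 -0.041 -0.03 ]
 [ 0.014  0.789 -0.614]]
s 206.24914022321263 180.36902503386412
38 206.23684210526315 180.3421052631579 [0.54506517 0.34016291 0.02      ]
d 199.9714179574582 310.5228778730836
99 199.43434343434345 311.5050505050505 [0.54462106 0.34352558 0.02      ]
w 286.3596635581835 121.63896816297803
1533 288.6183953033268 120.43444227005871 [0.54371583 0.34136976 0.02      ]
```

Emit:
play_rows(deltas=[0,0.08,-0.2,0.33,0,0,0.08,-0.2,0.33,0,0,0.06,-0.15,0.3,0,0,0,0,0,0])

```text
clock: 17.35
eef_pos: [0.5512, 0.3417, 0.0576]
tool_rot: [0.653, 0.615, 0.31, 0.315]
ft_force: [-0.2, 0.1, 0.1]
grip_width: 0.0002
```

```bash
python3 st.py
```

```text
t 17.35 q [ 0.846  0.497 -0.648 -0.263 -0.659  0.662] p [0.5512 0.3417 0.0576] F [-0.16  0.07  0.12] w 0.0002
tool x,y,z cols
 [[ 0.052  0.609  0.792]
 [ 0.998 -0.046 -0.03 ]
 [ 0.018  0.792 -0.61 ]]
```

Emit:
play_rows(deltas=[0,0,-0.1,0.08,0,0,0,-0.1,0.08,0,0,0,-0.1,0.08,0,0,0,-0.05,0.04,0])

```text
clock: 17.85
eef_pos: [0.5524, 0.3437, 0.0343]
tool_rot: [0.653, 0.613, 0.313, 0.314]
ft_force: [-0.3, 0.4, -0.9]
grip_width: 0.0002
```

```bash
python3 st.py
```

```text
t 17.85 q [ 0.847  0.555 -0.657 -0.337 -0.66   0.663] p [0.5524 0.3437 0.0343] F [-0.31  0.44 -0.88] w 0.0002
tool x,y,z cols
 [[ 0.052  0.605  0.795]
 [ 0.998 -0.049 -0.027]
 [ 0.023  0.795 -0.607]]
```

Emit:
play_rows(deltas=[0,0,-0.06,0.045,0,0,0,-0.06,0.045,0])

```text
clock: 18.1
eef_pos: [0.5525, 0.3439, 0.025]
tool_rot: [0.653, 0.613, 0.313, 0.315]
ft_force: [-2.3, -1.3, 3.3]
grip_width: 0.0002
```

Emit:
play_rows(deltas=[0,0,-0.06,0.045,0])

```text
clock: 18.23
eef_pos: [0.5531, 0.344, 0.0223]
tool_rot: [0.653, 0.612, 0.314, 0.316]
ft_force: [-14.1, -3.2, 24.6]
grip_width: 0.0
```

Emit:
play_rows(deltas=[0,0,0.2,-0.15,0,0,0,0.4,-0.3,0,0,0,0.6,-0.5,0,0,0,0.6,-0.5,0,0,0,0.6,-0.5,0,0,0,0,0,0])

```text
clock: 18.98
eef_pos: [0.5458, 0.3403, 0.2129]
tool_rot: [0.653, 0.613, 0.314, 0.315]
ft_force: [1.1, -0.7, -0.7]
grip_width: 0.0001
```

```bash
python3 st.py
python3 - <<'E'
from h import *
C=cam('side');cv2.imwrite('pics/f.png',cv2.resize(C[0]['color'][150:384,100:412],(800,600),interpolation=cv2.INTER_CUBIC))
E
python3 fit.py | grep -E "centre|centroid|tip px"
```

```text
t 18.98 q [ 0.853  0.197 -0.517  0.163 -0.666  0.668] p [0.5458 0.3403 0.2129] F [ 1.06 -0.69 -0.65] w 0.0001
tool x,y,z cols
 [[ 0.052  0.603  0.796]
 [ 0.998 -0.05  -0.027]
 [ 0.024  0.796 -0.605]]
mark rear centre [0.58411692 0.20674931 0.25773227] res [ 0.04989866 -0.11196006  0.00211907  0.03786763] areas [36.16583131160587, 69.22873391315807]
yellow centroid [0.5787558  0.17581792 0.25597697] [array([-0.1622005 ,  0.25072839]), array([-0.27759635, -0.29280364])]
tip px [(np.int64(236), np.int64(141)), (np.int64(236), np.int64(142)), (np.int64(237), np.int64(142)), (np.int64(237), np.int64(141)), (np.int64(237), np.int64(143))]
```

View pics/f.png

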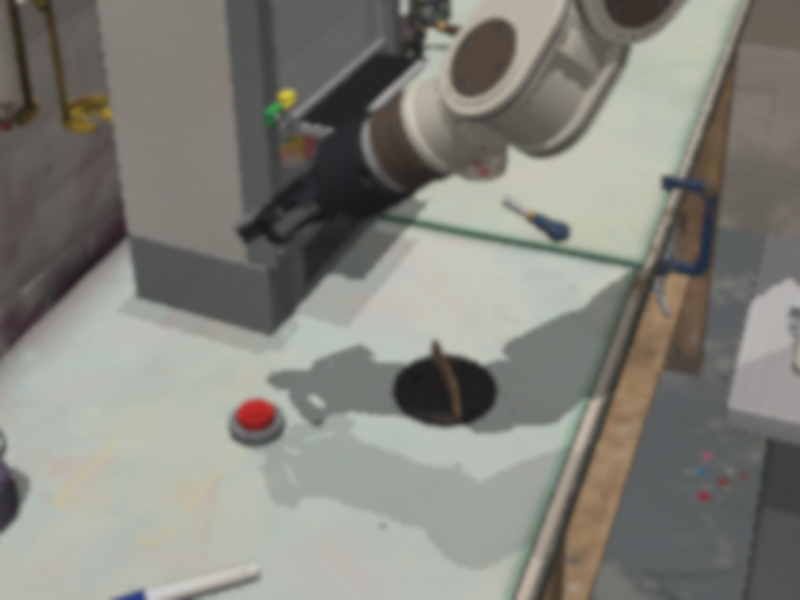

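The button is back up at (256,415). The pointer (288,98) is still at the mark (275,112), the baren (445,390) and gouge (540,220) are where they were, and the arm touches nothing.

```bash
python3 -c "
from workcell import ticket; print(ticket.job_done())"
```

```text
the job is handed in; nothing more can be done
None
```

The window is up with its pointer at the green mark, the fan button has been pressed and released, and the job is handed in at about 19 s on the robot's clock.

**How it was done:** The moves offer no tilt of the tool. I drove the arm against its joint limits until the shut fingers pointed forward and down, then slid them under the lip and raised the window with about 4.5 N. After backing off, I pressed the button with the fingertips.

**Window:**
- A close wrist picture, taken before the button was pressed, shows the pointer's needle inside the height of the mark's face.
- Triangulated, the tip is at about 0.255 m and the mark spans roughly 0.247–0.262 m.
- The measured pointer position was the same after I backed off and again after the button press.
- Estimating from the lip's top edge disagreed, putting the pointer up to about 10 mm lower. I trusted the direct view.

**Button:** The force reached 25 N at the bottom of the press, where full travel takes about 5 N. The last picture shows the button back up.

**Surroundings:** The baren and gouge are where they started and nothing is touching the arm. The red tin was mostly hidden behind the arm in the last picture, so I did not check it again at the end. The tin inside the hood still stood there in the wrist picture.

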